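Light the painting and fire the camera

ROBOT

A 6-joint arm with a two-finger parallel gripper is mounted at the origin on the work surface. World frame = base frame: x ahead of the robot, y to its left, z up, the work surface at z = 0. Lengths are in m, angles in rad, forces in N, time in s.
With the tool pointing down it reaches from about 0.375 to 0.9 m from the base axis. Payload 3.1 kg.
Tool frame: the origin (TCP) lies between the finger pads; the fingertips stand 8 mm ahead of it and the grasp point (between the pads) lies 11 mm behind it; z points along the fingers, y is the line along which they close (so a half turn about z gives the same grasp; the last joint's range is limited). The gripper opens to 87 mm and grips with 3 to 60 N. Pads are 19 mm wide; open, the fingers measure 117 mm over their backs; the gripper's body (75 mm by 190 mm) begins 51 mm behind the grasp point.
Start: joints at [1.163, 0.527, 1.433, -0, 1.181, -0.178], TCP at [0.142, 0.609, 0.231] pointing down, gripper open.
Joint ranges: [-3.08, 3.08], [-0.75, 2.2], [0.22, 2.44], [-1.43, 4.57], [0, 2.65], [-2.85, 2.85]. Speed limits (rad/s): [2.79, 2.79, 3.14, 3.14, 3.14, 3.14].

INTERFACE

Orientations are given as a unit quaternion [x, y, z, w].
In Python, from rig import robot gives the robot as it stands.
- The arm moves only by the tool move_arm, never from a script. Its argument "motion" is text: rows parted by semicolons, each of 5 numbers parted by spaces: the opening, from -1 (shut) to 1 (fully open), then the shift along the tool's x, y, z normalised to -1 to 1, where 1 is 0.2 m, then the turn about the tool's z normalised to -1 to 1, where 1 is pi rad. A call has 1 to 12 rows; each row is the pose to reach, as a shift and turn from the pose commanded when the call began, along the tool's axes at that moment, turning the shorter way round; what a row does not reach only later rows make up. A row lasts 1/12 s, in which the tool goes at most 41.7 mm and 7.16 degrees, less where a joint would pass 70% of its speed; a pose out of reach is approached as far as the arm can. A call with a number of a shift or a turn outside -1 to 1 is refused whole. A call with a gripper value outside its range is refused whole. The fingers move at their own pace and stop on an object; "newtons" is the grip in N (left out, the last holds). Time passes only in rows, so rows that repeat a pose let the fingers close. It gives the time, the measured TCP pose, the force, the opening and the grip force at its end, in the units of the state.
- robot.get_obs(): the state, without advancing time (a new reading comes with each control period).
- robot.camera(name): name is "side" or "top"; returns (picture, depth): 420x560x3 uint8, red, green, blue; 420x560 float32, m along the optical axis (not along the pixel's ray), 0 where there is no reading.
- robot.camera_model(name): a dict with "mtx" (3x3 intrinsics, pixels), "D" ([k1, k2, p1, p2, k3] as OpenCV has them; the pictures are not rectified), "position" and "attitude" of the camera in the world. Camera axes: x right, y down, z forward; pixel columns grow to the right and rows downward; lengths in m; the calibration is good to about 2 mm. A picture is of the moment at which its call begins. camera_model takes no time and is no camera call.
- robot.hand_in(): hands the job in; it is judged then, once.
The state is a dict: "time": time; "q": joint angles; "joint_velocities": joint speeds; "joint_torque": joint torques, N m; "position": TCP position; "tool_rot": TCP orientation; "ft_force": force on the tool from outside, world axes, zero at the start; "moment": the same for the moment, N m; "grip_width": finger opening in m; "grip_force": force on a finger pad.
Only numpy, scipy, OpenCV 4.12 (cv2) and the standard library are available. Lean on these libraries where they do the work, as an engineer would, in place of code of your own. Each camera call takes 0.05 s, during which the arm holds its last target. There are 200 camera calls.

TASK

The painting on the easel is ready to be photographed. Tip the rocker on the lamp power box fully over to on by pressing down its raised end (the one away from the cable), then push the long key on the three-key lamp selector fully down so that it stays down, then press the button of the round camera remote fully down for a moment, and let go. Use only the fingertips, do not press the square or the round key, do not lift or shove the remote, and leave everything else on the table where it stands.

Things in the scene. Friction and masses are not known exactly. Their poses are not given: they have to be found in the camera images.
- power_box: lamp power box, fixed to the table: grey plastic block 110 (x) x 64 (y) x 30 mm high with one large white rocker paddle on top, surrounded by a 6 mm high black rim. Origin: centre of the underside. A cable stub leaves at its -x end. The paddle's raised (unpressed) end is the +x end.
- rocker (a joint): the rocker on the power box: flat paddle 64 x 36 x 8 mm hinged across its middle (along the box's y, 40.5 mm above the table). 0 = off: the end towards the box's +x is raised, its top 50 mm above the table; 0.36 rad = on: that end is down, top at 39 mm. Stays where it is left (friction): about 3 N and 8 mm of downward travel at rocker_end. On above 0.30 rad.
- rocker_end (a point): the place to press on the rocker: centre of the paddle's top face, 22 mm from the hinge towards the box's +x end. A thin grey line across the paddle marks this end. Moves down with the paddle, from about 48 to 40 mm above the table.
- selector: lamp selector, fixed to the table: grey plastic block 84 (x) x 200 (y) x 30 mm high with three white push-lock keys in a row along y, 60 mm apart: long key at y = +60 mm, square key in the middle, round key at y = -60 mm, their tops 10 mm above the block when up. Origin: centre of the underside. A cable stub leaves at its +x side.
- long_key_top (a point): centre of the top of the long key (60 mm along the selector's x, 26 mm across), 40 mm above the table when up. Moves with the key.
- long_key (a joint): the long key: 0 = up, 0.006 m = fully down. Stays where it is left (friction, no spring): about 3 N to push. Counts as down above 0.0045 m.
- square_key (a joint): the square key (26 x 26 mm) in the middle of the selector, to be left up: 0 = up, 0.006 m = down, stays where it is left.
- round_key (a joint): the round key (diameter 26 mm) at the end of the selector away from the long key, to be left up: 0 = up, 0.006 m = down, stays where it is left.
- remote: camera remote, loose on the table: grey round puck, diameter 68 mm, 22 mm high, about 0.3 kg, with one round white button in its middle. Origin: centre of the underside, z up.
- release_top (a point): centre of the top of the remote's button (diameter 34 mm), 31 mm above the table when up. Moves with the button.
- release (a joint): the remote's button: 0 = up, 0.006 m = fully down, springs back up. Starts to move at 1.5 N and is fully down at about 5 N. Counts as pressed above 0.0045 m and as released below 0.0015 m.
- ink_bottle: loose bystander: small bottle, diameter 36, height 70 mm, behind the selector (its +x side). Origin: centre of the underside.
- paint_tube: loose bystander: paint tube lying flat, 26 x 90 mm, 13 mm high, in front of the selector (its -x side). Origin: about the middle of its underside.
- dipper: loose bystander: small steel bowl, diameter 48, height 22 mm, beside the power box (its -y side). Origin: centre of the underside.
- varnish_jar: loose bystander: squat jar, diameter 42, height 52 mm, behind the remote. Origin: centre of the underside.
- brush: loose bystander: flat varnish brush, 200 mm long and about 20 mm high, lying across the far side of the table. Origin: under its middle.
- eraser: loose bystander: dark eraser block 42 x 20 x 13 mm, beside the power box (its +y side). Origin: centre of the underside.
Not all that is in view belongs to the job. What is shaped like the selector but red or yellow is not meant.

How it is judged:
By the outcome, as a careful person would: the job done as asked, in the order asked, and still so for the second after the job is handed in, with the robot touching nothing.
It also fails if it takes over 58 s, if anything falls off the work surface, if the arm or the gripper's body presses on something with over 40 N, if the wrist force passes 120 N, or if a joint passes its speed limit or range.

## Working session

There is one attempt and no reset: what is moved stays moved. The work goes in short steps, Python scripts to look and compute and a tool call to move; the robot and the scene stay as the last step left them, time stands still between calls to the robot, and variables do not carry over. Pictures are saved under pics/ and viewed, at most 10 in all, crops included, and the job is handed in when it is done.

Besides the shell and the picture viewer there is one more tool, called by a JSON object that holds its "op" and its "data". move_arm: Moves the arm, as the interface text tells. Its arguments: {"type":"object","properties":{"motion":{"type":"string"},"newtons":{"type":"number"}},"required":["motion"]}

```bash
mkdir -p pics; cat > h.py <<'E'
import numpy as np, cv2
from rig import robot
from scipy.spatial.transform import Rotation as R
def snap(n):
    p,d=robot.camera(n); np.savez(f'{n}.npz',p=p,d=d); return p,d
def pose(n):
    m=robot.camera_model(n); a=np.array(m['attitude'],float)
    Rm=a if a.shape==(3,3) else R.from_quat(a).as_matrix()
    return m,Rm
def ray(n,uv):
    m,Rm=pose(n)
    x=cv2.undistortPoints(np.array(uv,float).reshape(-1,1,2),np.array(m['mtx'],float),np.array(m['D'],float)).reshape(-1,2)
    return np.array(m['position'],float),Rm,np.c_[x,np.ones(len(x))]
def at_z(n,uv,z):
    t,Rm,r=ray(n,uv); w=r@Rm.T; return t+w*((z-t[2])/w[:,2])[:,None]
def at_d(n,uv,d):
    t,Rm,r=ray(n,uv); return t+(r*np.array([np.median(d[v-1:v+2,u-1:u+2]) for u,v in np.array(uv,int)])[:,None])@Rm.T
E
python3 - <<'E'
from h import *
for n in('top','side'):
    p,d=snap(n); cv2.imwrite(f'pics/{n}0.png',p[:,:,::-1]); print(robot.camera_model(n))
print(robot.get_obs())
E
```

```text
{'mtx': array([[388.60564827,   0.        , 279.54823126],
       [  0.        , 388.60564827, 207.57305477],
       [  0.        ,   0.        ,   1.        ]]), 'D': array([-0.06293659,  0.        ,  0.        ,  0.        ,  0.        ]), 'position': array([0.28652848, 0.0033153 , 1.14515513]), 'attitude': array([-0.69938882,  0.70786533, -0.06455256,  0.07493285])}
{'mtx': array([[520.08635641,   0.        , 270.67533222],
       [  0.        , 520.08635641, 221.65914502],
       [  0.        ,   0.        ,   1.        ]]), 'D': array([-0.13970222,  0.        ,  0.        ,  0.        ,  0.        ]), 'position': array([ 0.30473797, -0.85235241,  0.88020309]), 'attitude': array([ 0.90946194, -0.09426693,  0.04015532, -0.40296435])}
{'time': 0.1, 'q': array([ 1.16349669e+00,  5.28358980e-01,  1.43379417e+00, -3.18520122e-05,
        1.18138169e+00, -1.78512745e-01]), 'joint_velocities': array([ 5.25955599e-04, -6.33218880e-05, -1.11142526e-03,  5.83427503e-04,
       -2.55365864e-04,  7.57252110e-04]), 'joint_torque': array([-6.27533227e-04, -4.40987349e+01, -1.77149892e+01,  6.34478359e-02,
        5.33785298e-02, -5.01133684e-05]), 'position': array([0.1414735 , 0.6081098 , 0.22967184]), 'tool_rot': array([ 1.14138046e-01,  9.93464425e-01, -9.33986146e-04, -2.66289089e-04]), 'ft_force': array([-0.21844544, -0.30081688, -0.00770625]), 'moment': array([ 0.0181207 , -0.04060627,  0.00427243]), 'grip_force': 0.0, 'grip_width': 0.08733298702157567}
```

View pics/top0.png

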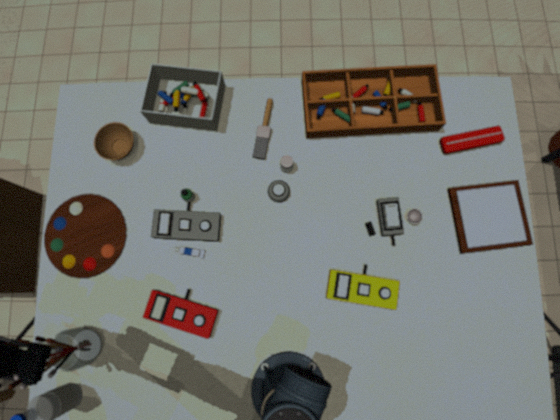

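View pics/side0.png

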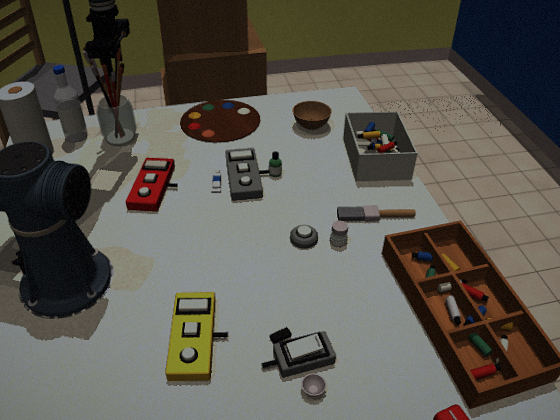

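The top view shows the grey selector at about (186,225) with the long key at its left end (164,223). The remote is at (279,190) and the power box at (390,216), with its cable at (393,240), so the raised end is the upper one. The red and yellow decoys are at (181,312) and (363,289). The side view shows the same layout, so I'll enlarge the targets.

```bash
python3 - <<'E'
from h import *
p=np.load('top.npz')['p'];s=np.load('side.npz')['p']
def c(p,u,v,w,h,k): return cv2.resize(p[v:v+h,u:u+w,::-1],(w*k,h*k),interpolation=cv2.INTER_CUBIC)
a=np.vstack([np.hstack([c(p,145,180,80,60,5),c(p,355,185,80,60,5)]),np.hstack([c(p,245,160,80,60,5),c(s,260,320,80,60,5)])])
cv2.imwrite('pics/c1.png',a)
a=np.vstack([np.hstack([c(s,210,140,80,60,5),c(s,270,210,80,60,5)])])
cv2.imwrite('pics/c2.png',a)
E
```

```text
(no output)
```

View pics/c1.png

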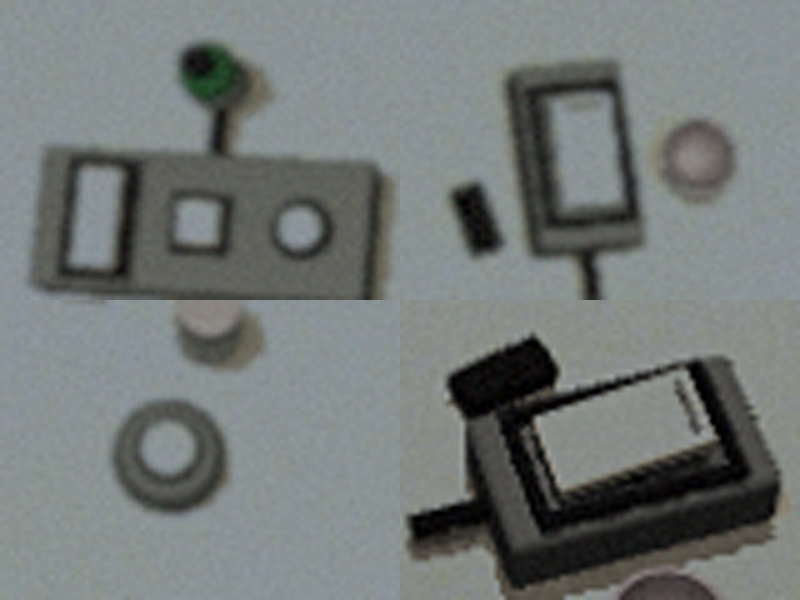

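View pics/c2.png

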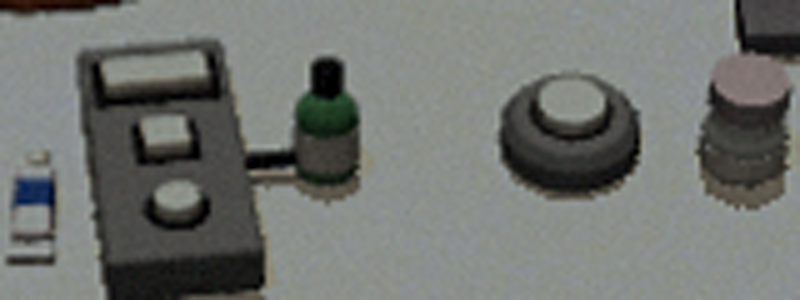

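In the crops, the long key's top centre is at top (164.0,223.2) and side (240.8,154.6). The button is at top (278.2,189.0) and side (304.0,229.0). The paddle's line is at top (391.2,205.4) and side (317.6,340.2).

```bash
python3 - <<'E'
from h import *
np.set_printoptions(precision=4,suppress=True)
D={n:np.load(n+'.npz')['d'] for n in('top','side')}
f=lambda o,pts:[(o[0]+x/5-.4,o[1]+y/5-.4) for x,y in pts]
def show(name,tp,sp,z):
    print(name,'\n top',at_z('top',tp,z)[:,:2].tolist(),'\n topd',at_d('top',tp,D['top']))
    if sp: print(' side',at_z('side',sp,z)[:,:2],'\n sided',at_d('side',sp,D['side']))
show('keys',f((145,180),[(97,218),(199,222),(300,228)]),f((210,140),[(156,75),(163,128),(177,193)]),.040)
show('release',f((245,160),[(168,147)]),f((270,210),[(172,97)]),.031)
show('rockmark',f((355,185),[(183,104)]),f((260,320),[(290,103)]),.049)
show('box corners tl tr br bl',f((355,185),[(107,68),(220,62),(242,245),(130,252)]),None,.030)
show('paddle corners',f((355,185),[(150,90),(212,92),(222,210),(158,212)]),f((260,320),[(285,60),(320,140),(162,205),(130,115)]),.0455)
E
```

```text
keys 
 top [[0.4661339682529845, 0.35494205112969784], [0.4630903834714487, 0.2947935541459418], [0.458885440099188, 0.23564370511122018]] 
 topd [[0.4661 0.3549 0.04  ]
 [0.4629 0.2945 0.0409]
 [0.4587 0.2354 0.0412]]
 side [[0.466  0.3467]
 [0.4617 0.2959]
 [0.4594 0.2366]] 
 sided [[0.466  0.3465 0.0401]
 [0.4616 0.2956 0.0403]
 [0.4598 0.2396 0.0377]]
release 
 top [[0.5656784800755318, 0.02196701022895255]] 
 topd [[0.5659 0.022  0.0301]]
 side [[0.5657 0.0222]] 
 sided [[0.5657 0.0221 0.0311]]
rockmark 
 top [[0.5080826079413064, -0.30353967896302303]] 
 topd [[ 0.5082 -0.3037  0.0485]]
 side [[ 0.5081 -0.3041]] 
 sided [[ 0.5085 -0.3031  0.0474]]
box corners tl tr br bl 
 top [[0.5341323240728482, -0.26537795400418024], [0.5368721872410327, -0.33250496628386295], [0.4282409487286719, -0.33774069465387263], [0.42515460256723914, -0.2723491752712089]] 
 topd [[ 0.5407 -0.2725  0.0006]
 [ 0.5434 -0.3412  0.001 ]
 [ 0.4317 -0.3461  0.0025]
 [ 0.4288 -0.2797  0.0004]]
paddle corners 
 top [[0.5173177133147037, -0.285863105039305], [0.5156513670065561, -0.3218982517454812], [0.4465980925497389, -0.3228890617193692], [0.44598494581382386, -0.28597377010434644]] 
 topd [[ 0.5198 -0.289   0.0335]
 [ 0.5176 -0.3246  0.0363]
 [ 0.4482 -0.3262  0.0342]
 [ 0.4478 -0.2893  0.0327]]
 side [[ 0.5124 -0.2819]
 [ 0.5156 -0.3206]
 [ 0.4503 -0.336 ]
 [ 0.4476 -0.2943]] 
 sided [[ 0.5232 -0.2522  0.0021]
 [ 0.5161 -0.3193  0.0434]
 [ 0.4529 -0.3266  0.0304]
 [ 0.4495 -0.2867  0.0342]]
```

```bash
python3 - <<'E'
from h import *
np.set_printoptions(precision=3,suppress=True)
P=np.array([[.142,.609,.231],[.142,.609,.0],[0,0,0],[0,0,.3]])
for n in('top','side'):
    m,Rm=pose(n); q=(P-m['position'])@Rm
    print(n,cv2.projectPoints(q,np.zeros(3),np.zeros(3),m['mtx'],m['D'])[0].reshape(-1,2),q[:,2])
d=np.load('top.npz')['d']; px=[(85,345),(150,360),(290,385),(20,355),(160,330),(220,380),(310,375),(60,400)]
print(at_d('top',px,d))
d=np.load('side.npz')['d']; px=[(105,30),(115,120),(20,200),(60,190),(110,80)]
print(at_d('side',px,d))
p=np.load('side.npz')['p'];t=np.load('top.npz')['p']
a=np.hstack([cv2.resize(t[290:420,0:180,::-1],None,fx=2.2,fy=2.2),cv2.resize(p[0:130,0:180,::-1],None,fx=2.2,fy=2.2)])
cv2.imwrite('pics/c3.png',a); print(a.shape)
E
```

```text
top [[ 27.77  348.133]
 [ 78.176 336.267]
 [288.313 389.189]
 [289.233 427.605]] [0.876 1.103 1.066 0.772]
side [[114.143  64.399]
 [127.598 131.54 ]
 [ 66.122 279.961]
 [ 25.358 175.584]] [1.472 1.627 1.164 0.963]
[[ 0.134  0.531  0.109]
 [ 0.079  0.392  0.002]
 [ 0.087 -0.003  0.317]
 [ 0.145  0.555  0.337]
 [ 0.162  0.366  0.   ]
 [ 0.025  0.191  0.   ]
 [ 0.101 -0.045  0.291]
 [-0.004  0.587  0.115]]
[[ 0.141  0.557  0.356]
 [ 0.122  0.527  0.094]
 [-0.005 -0.06   0.289]
 [ 0.078 -0.077  0.311]
 [-0.012  1.666 -0.321]]
(286, 792, 3)
```

View pics/c3.png

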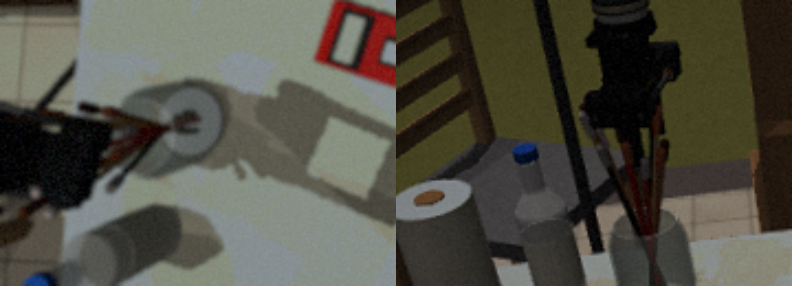

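The gripper starts right beside a jar of brushes at about (0.13,0.53), and the brush tips reach above the TCP. I'll rise straight up first, then look.

{"op": "move_arm", "data": {"motion": "1 0 0 -0.1 0; 1 0 0 -0.2 0; 1 0 0 -0.35 0; 1 0 0 -0.5 0; 1 0 0 -0.7 0; 1 0 0 -0.9 0; 1 0 0 -0.9 0"}}

```text
time: 0.68
position: [0.1429, 0.6119, 0.42]
tool_rot: [0.114, 0.993, 0.008, 0.002]
ft_force: [0.4, 0.6, 1.9]
grip_width: 0.0873
grip_force: 0.0
```

```bash
python3 - <<'E'
from h import *
np.set_printoptions(precision=3,suppress=True)
p,d=snap('side'); t,dt=snap('top'); o=robot.get_obs(); print(o['position'],o['tool_rot'],o['ft_force'],o['q'])
for n,dd in(('side',d),('top',dt)):
    uv=np.array([(u,v) for v in range(420) for u in range(560) if dd[v,u]>0]); tt,Rm,r=ray(n,uv)
    X=tt+(r*dd[uv[:,1],uv[:,0]][:,None])@Rm.T
    k=(abs(X[:,0]-.13)<.2)&(abs(X[:,1]-.53)<.22)&(X[:,2]>.02)&(X[:,2]<.42)
    X=X[k]; print(n,len(X),X[X[:,2].argsort()[-8:]], np.histogram(X[:,2],np.arange(0,.44,.04))[0])
a=np.hstack([cv2.resize(t[290:420,0:180,::-1],None,fx=2.2,fy=2.2),cv2.resize(p[0:130,0:180,::-1],None,fx=2.2,fy=2.2)])
cv2.imwrite('pics/c4.png',a)
E
```

```text
[0.142 0.609 0.413] [0.114 0.993 0.002 0.001] [ 0.327 -0.506 -0.099] [ 1.164  0.386  1.172 -0.     1.579 -0.178]
side 4320 [[0.139 0.555 0.418]
 [0.133 0.565 0.418]
 [0.123 0.56  0.419]
 [0.142 0.56  0.419]
 [0.129 0.557 0.419]
 [0.131 0.555 0.419]
 [0.126 0.557 0.419]
 [0.134 0.554 0.419]] [786 735 894 687 399 388 325  82   0   0]
top 5214 [[0.071 0.6   0.301]
 [0.069 0.6   0.301]
 [0.072 0.57  0.301]
 [0.072 0.574 0.301]
 [0.071 0.602 0.301]
 [0.072 0.567 0.301]
 [0.07  0.566 0.302]
 [0.072 0.571 0.302]] [1085  742  864  775  586  468  527  167    0    0]
```

View pics/c4.png

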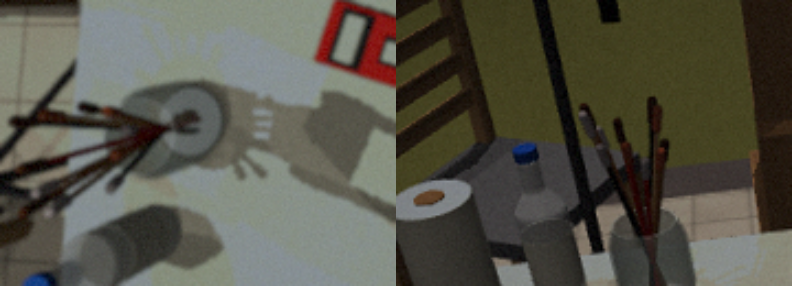

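The view is clear: the fingertips are at z 0.405 and the brush tips reach 0.30. I'll travel toward the power box with the gripper shutting.

{"op": "move_arm", "data": {"motion": "-1 -0.1 -0.1 0 0; -1 -0.25 -0.25 0 0; -1 -0.4 -0.4 0 -0.02; -1 -0.55 -0.55 0 -0.05; -1 -0.7 -0.7 0 -0.07; -1 -0.85 -0.85 0 -0.09; -1 -1 -1 0 -0.09; -1 -1 -1 0 -0.09; -1 -1 -1 0 -0.09", "newtons": 10}}

```text
time: 1.53
position: [0.2916, 0.3663, 0.4088]
tool_rot: [-0.024, 1.0, -0.001, -0.002]
ft_force: [-0.4, 0.6, -0.3]
grip_width: 0.035
grip_force: 0.0
```

{"op": "move_arm", "data": {"motion": "-1 -0.1 -0.15 0 0; -1 -0.25 -0.35 0 0; -1 -0.4 -0.55 0 0; -1 -0.5 -0.7 0 0; -1 -0.6 -0.85 0 0; -1 -0.6 -0.85 0 0"}}

```text
time: 2.03
position: [0.4234, 0.2022, 0.4091]
tool_rot: [-0.025, 1.0, -0.001, -0.0]
ft_force: [0.2, 0.4, -0.2]
grip_width: 0.0015
grip_force: 0.0
```

{"op": "move_arm", "data": {"motion": "-1 -0.05 -0.2 0 0; -1 -0.15 -0.4 0 0; -1 -0.2 -0.6 0 0; -1 -0.25 -0.75 0 0; -1 -0.31 -0.85 0 0; -1 -0.31 -0.85 0 0"}}

```text
time: 2.53
position: [0.4935, 0.0369, 0.409]
tool_rot: [-0.025, 1.0, -0.0, -0.0]
ft_force: [0.0, -0.8, -0.3]
grip_width: 0.0007
grip_force: 0.0
```

{"op": "move_arm", "data": {"motion": "-1 0 -0.15 0.1 0; -1 0 -0.3 0.25 0; -1 0 -0.45 0.4 0; -1 0 -0.6 0.55 0; -1 0 -0.75 0.7 0; -1 0 -0.85 0.78 0; -1 0 -0.85 0.78 0"}}

```text
time: 3.12
position: [0.4988, -0.1312, 0.2495]
tool_rot: [-0.026, 1.0, 0.002, -0.004]
ft_force: [-0.6, -0.1, -0.2]
grip_width: 0.0003
grip_force: 0.0
```

{"op": "move_arm", "data": {"motion": "-1 0 -0.15 0.1 0; -1 0 -0.3 0.25 0; -1 0 -0.45 0.4 0; -1 0 -0.6 0.55 0; -1 0 -0.75 0.7 0; -1 0 -0.85 0.78 0; -1 0 -0.85 0.78 0; -1 0 -0.85 0.78 0; -1 0 -0.85 0.78 0"}}

```text
time: 3.87
position: [0.5103, -0.2984, 0.0989]
tool_rot: [-0.028, 1.0, 0.001, -0.0]
ft_force: [-0.2, 0.9, -0.1]
grip_width: 0.0008
grip_force: 0.0
```

{"op": "move_arm", "data": {"motion": "-1 0.022 -0.017 0 0; -1 0.022 -0.017 0.05 0; -1 0.022 -0.017 0.1 0; -1 0.022 -0.017 0.15 0; -1 0.022 -0.017 0.15 0; -1 0.022 -0.017 0.15 0"}}

```text
time: 4.37
position: [0.5047, -0.3035, 0.0675]
tool_rot: [-0.027, 1.0, 0.001, -0.001]
ft_force: [0.3, -0.7, 0.6]
grip_width: 0.0004
grip_force: 0.0
```

```bash
python3 - <<'E'
from h import *
t,dt=snap('top');p,d=snap('side'); print(robot.get_obs()['position'])
a=np.hstack([cv2.resize(t[180:260,350:450,::-1],None,fx=4,fy=4,interpolation=2),cv2.resize(p[300:380,250:350,::-1],None,fx=4,fy=4,interpolation=2)])
cv2.imwrite('pics/c5.png',a)
E
```

```text
[ 0.50538182 -0.30427525  0.06840865]
```

View pics/c5.png

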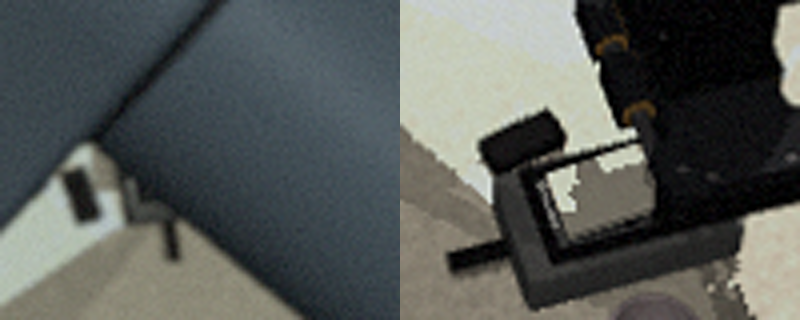

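The arm blocks the top view. In the side view the fingertip is over the raised end, with the paddle's low end and the eraser clear, so I'll press down slowly.

{"op": "move_arm", "data": {"motion": "-1 0 0.01 0.015 0; -1 0 0.01 0.03 0; -1 0 0.01 0.045 0; -1 0 0.01 0.055 0; -1 0 0.01 0.065 0; -1 0 0.01 0.075 0; -1 0 0.01 0.08 0; -1 0 0.01 0.08 0"}}

```text
time: 5.13
position: [0.5057, -0.3024, 0.0527]
tool_rot: [-0.027, 1.0, -0.0, 0.0]
ft_force: [0.9, 0.6, 1.8]
grip_width: 0.0007
grip_force: 0.8
```

{"op": "move_arm", "data": {"motion": "-1 0 0 0.005 0; -1 0 0 0.01 0; -1 0 0 0.015 0; -1 0 0 0.015 0"}}

```text
time: 5.47
position: [0.506, -0.3024, 0.0502]
tool_rot: [-0.027, 1.0, -0.0, 0.001]
ft_force: [2.2, 1.6, 4.7]
grip_width: 0.0005
grip_force: 2.4
```

{"op": "move_arm", "data": {"motion": "-1 0 0 0.004 0; -1 0 0 0.008 0; -1 0 0 0.008 0"}}

```text
time: 5.72
position: [0.5061, -0.3025, 0.0498]
tool_rot: [-0.027, 1.0, -0.001, 0.001]
ft_force: [0.6, 2.8, 13.2]
grip_width: 0.0005
grip_force: 6.4
```

The rocker hit its end stop: 13 N at a tip height of 41.8 mm, which is what fully on should give. Next I'll lift and travel to the long key.

{"op": "move_arm", "data": {"motion": "-1 0 0 -0.03 0; -1 0 0 -0.1 0; -1 0 0 -0.25 0; -1 0 0 -0.4 0; -1 0 0.1 -0.55 0; -1 0 0.25 -0.6 0; -1 0 0.45 -0.6 0; -1 0 0.65 -0.6 0; -1 0.02 0.82 -0.6 0; -1 0.02 0.82 -0.6 0"}}

```text
time: 6.55
position: [0.4883, -0.1323, 0.1673]
tool_rot: [-0.029, 1.0, 0.002, -0.003]
ft_force: [-0.7, 0.2, -1.1]
grip_width: 0.0005
grip_force: 0.0
```

```bash
python3 - <<'E'
from h import *
np.set_printoptions(precision=4,suppress=True)
t,dt=snap('top');p,d=snap('side'); print(robot.get_obs()['position'])
f=lambda o,pts:[(o[0]+x/5-.4,o[1]+y/5-.4) for x,y in pts]
print(at_d('side',f((260,320),[(290,103),(270,130),(160,160)]),d))
a=np.hstack([cv2.resize(t[180:260,350:450,::-1],None,fx=4,fy=4,interpolation=2),cv2.resize(p[300:380,250:350,::-1],None,fx=4,fy=4,interpolation=2)])
cv2.imwrite('pics/c6.png',a)
E
```

```text
[ 0.4917 -0.1376  0.1678]
[[ 0.5103 -0.2981  0.0399]
 [ 0.4993 -0.3092  0.041 ]
 [ 0.4538 -0.3175  0.047 ]]
```

View pics/c6.png

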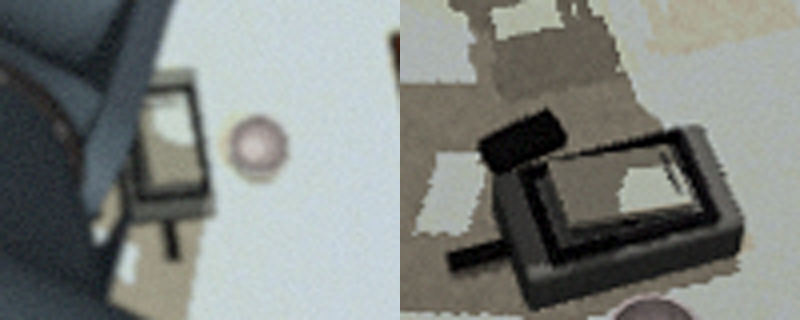

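The paddle's line end is now down at about z 0.040, so the rocker is on, and the bowl and eraser haven't moved. Continuing to the selector.

{"op": "move_arm", "data": {"motion": "-1 0 0.1 0 0; -1 0 0.25 0 0; -1 0 0.45 0 0; -1 0 0.65 0 0; -1 0.02 0.82 0 0; -1 0.02 0.82 0 0"}}

```text
time: 7.15
position: [0.4778, 0.0284, 0.1675]
tool_rot: [-0.029, 1.0, 0.001, -0.001]
ft_force: [-0.5, -0.1, -0.0]
grip_width: 0.0005
grip_force: 0.0
```

{"op": "move_arm", "data": {"motion": "-1 0 0.1 0 0; -1 0 0.25 0 0; -1 0 0.45 0 0; -1 0 0.65 0 0; -1 0.02 0.82 0 0; -1 0.02 0.82 0 0"}}

```text
time: 7.65
position: [0.4671, 0.1918, 0.1679]
tool_rot: [-0.029, 1.0, 0.001, 0.001]
ft_force: [-0.5, -0.8, -0.0]
grip_width: 0.0005
grip_force: 0.0
```

{"op": "move_arm", "data": {"motion": "-1 0 0.05 0 0.03; -1 0 0.12 0 0.06; -1 0 0.2 0 0.1; -1 0 0.3 0 0.14; -1 0 0.4 0 0.18; -1 0 0.5 0 0.22; -1 0 0.6 0 0.26; -1 0.02 0.7 0 0.3; -1 0.02 0.82 0 0.34; -1 0.02 0.82 0 0.38; -1 0.02 0.82 0 0.42; -1 0.02 0.82 0 0.45"}}

```text
time: 8.65
position: [0.456, 0.3507, 0.1676]
tool_rot: [0.631, 0.776, -0.0, 0.001]
ft_force: [0.3, -0.8, -0.1]
grip_width: 0.0004
grip_force: 0.0
```

{"op": "move_arm", "data": {"motion": "-1 0 0 0 0.04; -1 0 0 0 0.08; -1 0 0 0 0.087; -1 0 0 0 0.087; -1 0 0 0 0.087; -1 0 0 0 0.087"}}

```text
time: 9.15
position: [0.4545, 0.3512, 0.1678]
tool_rot: [0.728, 0.685, -0.0, 0.0]
ft_force: [0.0, -0.2, -0.1]
grip_width: 0.0006
grip_force: 0.0
```

```bash
cat > go.py <<'E'
import sys
from h import *
np.set_printoptions(precision=4,suppress=True)
o=robot.get_obs(); Rm=R.from_quat(o['tool_rot']).as_matrix(); g=np.array(eval(sys.argv[1]),float)
print(o['time'],o['position'],'ydir deg',np.degrees(np.arctan2(Rm[1,1],Rm[0,1])),'shift/0.2',Rm.T@(g-o['position'])/.2,o['ft_force'])
E
python3 go.py '[.4665,.355,.058]'
```

```text
9.15 [0.4545 0.3512 0.1678] ydir deg -3.5146176512178195 shift/0.2 [0.0226 0.0587 0.549 ] [ 0.0035 -0.2296 -0.0567]
```

{"op": "move_arm", "data": {"motion": "-1 0.022 0.058 0.05 0; -1 0.022 0.058 0.15 0; -1 0.022 0.058 0.3 0; -1 0.022 0.058 0.45 0; -1 0.022 0.058 0.52 0; -1 0.022 0.058 0.52 0; -1 0.022 0.058 0.52 0; -1 0.022 0.058 0.52 0"}}

```text
time: 9.82
position: [0.4667, 0.356, 0.0649]
tool_rot: [0.729, 0.685, 0.001, 0.0]
ft_force: [-0.4, -0.1, 0.3]
grip_width: 0.0006
grip_force: 0.0
```

```bash
python3 go.py '[.4665,.355,.048]'; python3 - <<'E'
from h import *
p,d=snap('side')
cv2.imwrite('pics/c7.png',cv2.resize(p[125:215,190:310,::-1],None,fx=5,fy=5,interpolation=2))
E
```

```text
9.8167 [0.4667 0.356  0.0649] ydir deg -3.5346049844602576 shift/0.2 [-0.005  -0.0007  0.0845] [-0.3949 -0.1453  0.3363]
```

View pics/c7.png

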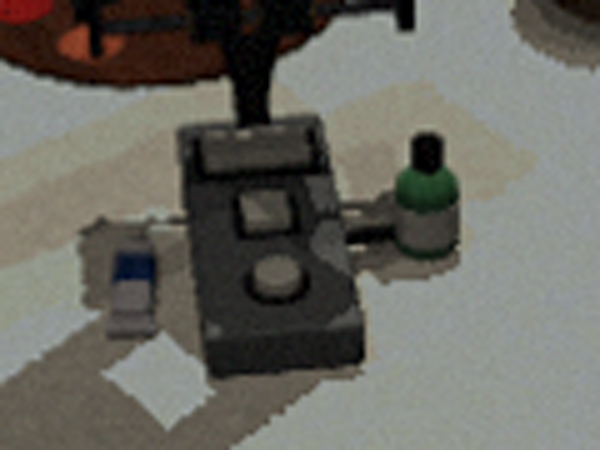

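The fingertip is centred over the long key, and the square and round keys and the bottle are clear. Pressing slowly.

{"op": "move_arm", "data": {"motion": "-1 -0.004 0 0.03 0; -1 -0.004 0 0.06 0; -1 -0.004 0 0.08 0; -1 -0.004 0 0.09 0; -1 -0.004 0 0.1 0; -1 -0.004 0 0.11 0; -1 -0.004 0 0.115 0; -1 -0.004 0 0.115 0"}}

```text
time: 10.53
position: [0.4659, 0.3548, 0.0422]
tool_rot: [0.729, 0.685, 0.0, 0.0]
ft_force: [-1.2, -1.7, 9.9]
grip_width: 0.0006
grip_force: 4.9
```

{"op": "move_arm", "data": {"motion": "-1 0 0 0.005 0; -1 0 0 0.01 0; -1 0 0 0.01 0"}}

```text
time: 10.78
position: [0.4659, 0.3549, 0.042]
tool_rot: [0.729, 0.685, 0.0, 0.0]
ft_force: [-3.3, -2.5, 20.7]
grip_width: 0.0007
grip_force: 10.6
```

The long key is at its stop: 20 N with the tip at 34 mm. Lifting and moving over the remote.

{"op": "move_arm", "data": {"motion": "-1 0 0 -0.03 0; -1 0 0 -0.1 0; -1 0 0 -0.25 0; -1 0 0 -0.4 0; -1 -0.1 0 -0.5 0; -1 -0.25 0.1 -0.5 0; -1 -0.45 0.2 -0.5 0; -1 -0.65 0.25 -0.5 0; -1 -0.81 0.3 -0.5 0; -1 -0.81 0.3 -0.5 0"}}

```text
time: 11.62
position: [0.5173, 0.1837, 0.1387]
tool_rot: [0.731, 0.683, -0.001, 0.001]
ft_force: [-0.3, -0.9, 0.8]
grip_width: 0.0004
grip_force: 0.0
```

{"op": "move_arm", "data": {"motion": "-1 -0.1 0 0 0; -1 -0.25 0.1 0 0; -1 -0.45 0.2 0 0; -1 -0.65 0.25 0 0; -1 -0.81 0.3 0 0; -1 -0.81 0.3 0 0; -1 -0.81 0.3 0 0; -1 -0.81 0.3 0 0"}}

```text
time: 12.28
position: [0.5645, 0.0244, 0.1385]
tool_rot: [0.729, 0.684, -0.0, -0.001]
ft_force: [-0.4, 0.5, 0.0]
grip_width: 0.0004
grip_force: 0.0
```

```bash
python3 go.py '[.5657,.022,.049]'; python3 - <<'E'
from h import *
np.set_printoptions(precision=4,suppress=True)
p,d=snap('side'); f=lambda o,pts:[(o[0]+x/5-.4,o[1]+y/5-.4) for x,y in pts]
print(at_d('side',f((210,140),[(156,80),(163,130),(177,195)]),d))
E
```

```text
12.2833 [0.5645 0.0244 0.1385] ydir deg -3.6080675068977537 shift/0.2 [-0.0121  0.0074  0.4474] [-0.3698  0.4652  0.028 ]
[[0.4666 0.3522 0.0328]
 [0.4617 0.2963 0.0384]
 [0.4591 0.2348 0.04  ]]
```

The long key reads 33 mm, so it stays down, and the other two keys are still up. Now descending to the remote and pressing gently.

{"op": "move_arm", "data": {"motion": "-1 -0.012 0.007 0.08 0; -1 -0.012 0.007 0.2 0; -1 -0.012 0.007 0.33 0; -1 -0.012 0.007 0.42 0; -1 -0.012 0.007 0.44 0; -1 -0.012 0.007 0.44 0; -1 -0.012 0.007 0.44 0"}}

```text
time: 12.92
position: [0.5666, 0.0225, 0.0514]
tool_rot: [0.728, 0.685, 0.0, 0.0]
ft_force: [0.1, -0.1, 1.2]
grip_width: 0.0006
grip_force: 0.0
```

```bash
python3 go.py '[.5657,.022,.033]'
```

```text
12.9167 [0.5666 0.0225 0.0514] ydir deg -3.473285234146583 shift/0.2 [-0.003  -0.0046  0.092 ] [ 0.1287 -0.081   1.2132]
```

{"op": "move_arm", "data": {"motion": "-1 -0.003 -0.004 0.03 0; -1 -0.003 -0.004 0.05 0; -1 -0.003 -0.004 0.06 0; -1 -0.003 -0.004 0.07 0; -1 -0.003 -0.004 0.08 0; -1 -0.003 -0.004 0.085 0; -1 -0.003 -0.004 0.085 0"}}

```text
time: 13.5
position: [0.5659, 0.0209, 0.0342]
tool_rot: [0.729, 0.685, 0.0, 0.0]
ft_force: [-2.2, 0.8, 4.6]
grip_width: 0.0007
grip_force: 2.2
```

{"op": "move_arm", "data": {"motion": "-1 0 0 0.006 0; -1 0 0 0.012 0; -1 0 0 0.012 0; -1 0 0 0.012 0; -1 0 0 0.012 0"}}

```text
time: 13.92
position: [0.566, 0.0209, 0.0333]
tool_rot: [0.729, 0.685, 0.0, 0.0]
ft_force: [-2.8, 1.5, 15.0]
grip_width: 0.0007
grip_force: 7.1
```

The button is at its stop: 15 N with the tip at 25 mm. Releasing straight up.

{"op": "move_arm", "data": {"motion": "-1 0 0 -0.03 0; -1 0 0 -0.08 0; -1 0 0 -0.2 0; -1 0 0 -0.4 0; -1 0 0 -0.6 0; -1 0 0 -0.8 0; -1 0 0 -0.8 0; -1 0 0 -0.8 0"}}

```text
time: 14.58
position: [0.5674, 0.0204, 0.1945]
tool_rot: [0.729, 0.685, 0.002, 0.003]
ft_force: [-0.9, -1.0, 0.2]
grip_width: 0.0005
grip_force: 0.0
```

```bash
python3 - <<'E'
from h import *
np.set_printoptions(precision=4,suppress=True)
p,d=snap('side'); f=lambda o,pts:[(o[0]+x/5-.4,o[1]+y/5-.4) for x,y in pts]
print(at_d('side',f((210,140),[(156,80),(163,130),(177,195)])+f((270,210),[(172,97)])+f((260,320),[(290,103),(270,130)]),d),robot.get_obs()['ft_force'])
cv2.imwrite('pics/c8.png',p[60:420,100:480,::-1])
E
```

```text
[[ 0.4663  0.3494  0.0347]
 [ 0.4613  0.294   0.04  ]
 [ 0.4591  0.2347  0.0402]
 [ 0.5654  0.0212  0.032 ]
 [ 0.5104 -0.298   0.0397]
 [ 0.4995 -0.3086  0.0401]] [-0.6431  0.0809  0.1764]
```

View pics/c8.png

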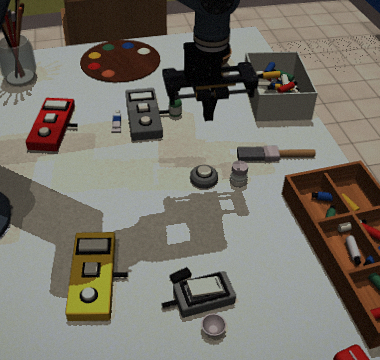

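The picture shows the remote in place at about (204,174) in the crop with its button back up at 32 mm, the long key down, the rocker on and all bystanders unmoved.

```bash
python3 -c "
from rig import robot
print(robot.hand_in())"
```

```text
the job is handed in; nothing more can be done
None
```

I pressed the rocker to on, then the long key down, then the remote's button, which sprang back up; the final camera check showed all three as asked and nothing else moved, and I handed the job in at about 15 s (no verdict was returned).

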